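Burnish a lifted brass line back into a music box lid

TASK

The brass line inlaid across the inside of the music box's laid-back lid has lifted from its groove. Take the boxwood burnisher out of the tray and, with its sole flat on the sloping lid and lightly but steadily pressed (around 10 N), sweep it along the line from the left end to the right end as seen from the robot, so that all five lengths go down, then stand the burnisher back in the tray on its sole. Only the burnisher may press on the box and lid, and everything else on the table and in the tray is to be left alone.

Things in the scene. Friction and masses are not known exactly. Their poses are not given: they have to be found in the camera images.
- burnisher: Boxwood burnisher standing on its sole; origin at the centre of the sole, z up its handle. Foot 48 mm long (y) by 30 mm (x) by 24 mm high. Upright handle 24 mm (x) by 18 mm (y), its top 82 mm above the sole; take it by the 18 mm faces (fingers closing along its y) about 58 mm above the sole. Alike both ways round. 60 to 130 g.
- sole (a point): centre of the burnisher's sole (its origin). The sole is flat for the middle 24 mm of its y length and its two ends are rounded up with 12 mm radius so that it glides along y.
- tray: Fixed wooden tray, 120 mm (x) by 200 mm (y), 30 mm high, walls and floor 5 mm; origin at the centre of its underside. A wall-high divider at y = 0 makes two bays, 110 by 92 mm inside. The burnisher stands in one, a pinion wheel lies in the other; which is which varies. The tray is on the robot's left or right, the music box on the other side.
- music_box: Fixed walnut music box, 140 mm (x) by 210 mm (y) by 90 mm high, open on top; origin at the centre of its underside, front facing -x to the robot. Its lid is hinged on the far (+x) rim and laid back beyond upright on a padded boxwood prop: pressed square to its face it gives 1 mm for every 3 N (9 mm at most) and springs back. The box is fixed.
- lid: Laid-back lid, 130 mm (x, up the slope) by 210 mm (y), 16 mm thick. Origin at the centre of its exposed inner face (z = 0), also the middle of the brass line; z is the face's outward normal, leaning 35 degrees from vertical to the box's front; y runs along the line to the robot's left. The line lies on x = 0 in five lengths centred at y = +56, +28, 0, -28, -56 mm.
- strip0 (a joint): how far the first (leftmost) length of the brass line is pressed into its groove, in m: 0 = 3 mm proud, 0.0027 = fully down, nearly flush. Starts at 0 to 0.0008. It takes about 2 N to move and stays where it is left. 8 mm wide, 26 mm long, ends ramped at 20 degrees.
- strip1 (a joint): how far the second length of the brass line is pressed into its groove, in m: 0 = 3 mm proud, 0.0027 = fully down, nearly flush. Starts at 0 to 0.0008. It takes about 2 N to move and stays where it is left. 8 mm wide, 26 mm long, ends ramped at 20 degrees.
- strip2 (a joint): how far the third (middle) length of the brass line is pressed into its groove, in m: 0 = 3 mm proud, 0.0027 = fully down, nearly flush. Starts at 0 to 0.0008. It takes about 2 N to move and stays where it is left. 8 mm wide, 26 mm long, ends ramped at 20 degrees.
- strip3 (a joint): how far the fourth length of the brass line is pressed into its groove, in m: 0 = 3 mm proud, 0.0027 = fully down, nearly flush. Starts at 0 to 0.0008. It takes about 2 N to move and stays where it is left. 8 mm wide, 26 mm long, ends ramped at 20 degrees.
- strip4 (a joint): how far the fifth (rightmost) length of the brass line is pressed into its groove, in m: 0 = 3 mm proud, 0.0027 = fully down, nearly flush. Starts at 0 to 0.0008. It takes about 2 N to move and stays where it is left. 8 mm wide, 26 mm long, ends ramped at 20 degrees.
- dancer: Loose porcelain dancer figurine, 145 mm high, skirt 75 mm wide, on a 56 mm base at the back of the table; origin under its base. Fragile, leave alone.
- pinion: Loose brass pinion wheel, 43 mm across, 18 mm high, lying in the tray's other bay; origin under its centre. Leave alone.
- spacer: Loose boxwood spacer block, 50 by 30 by 20 mm, on the table between box and tray; origin under its centre. Leave alone.
- depthing_gauge: Loose steel depthing gauge, 150 by 65 mm, 55 mm high, at the back of the table; origin under its centre. Leave alone.
- jar: Loose small jar, 50 mm wide, 70 mm high, at the back right of the table. Leave alone.
- turnscrew: Loose screwdriver, 150 mm, at the back left of the table. Leave alone.
There are look-alikes about, which are no part of the job. Leave any red or white look-alike of the burnisher alone.

How it is judged:
By the outcome, as a careful person would: the job done as asked, in the order asked, and still so for the second after the job is handed in, with the robot touching nothing.
It also fails if it takes over 72 s, if anything falls off the work surface, if the arm or the gripper's body presses on something with over 40 N, if the wrist force passes 120 N, or if a joint passes its speed limit or range.

ROBOT

A 6-joint arm with a two-finger parallel gripper is mounted at the origin on the work surface. World frame = base frame: x ahead of the robot, y to its left, z up, the work surface at z = 0. Lengths are in m, angles in degrees, forces in N, time in s.
With the tool pointing down it reaches from about 0.3 to 0.75 m from the base axis. Payload 8.5 kg.
Tool frame: the origin (TCP) lies midway between the tips of the shut fingers; the grasp point (between the pads) lies grasp_offset behind it (grasp_offset is the distance from the TCP to the grasp point, in m); z points along the fingers, y is the line along which they close (so a half turn about z gives the same grasp; the last joint's range is limited). The gripper opens to 85 mm and grips with 20 to 120 N. Pads are 22 mm wide; open, the fingers measure 114 mm over their backs; the gripper's body (76 mm by 85 mm) begins 54 mm behind the grasp point. The pads swing forward as they close: fully open they stand 13 mm farther back than shut.
Start: joints at [51.549, 21.807, 74.336, -0, 83.858, -12.336], TCP at [0.242, 0.494, 0.201] pointing down, gripper open.
Joint ranges: [-178.18, 178.18], [-50.72, 133.34], [12.68, 142.11], [-81.47, 261.47], [9.98, 163.14], [-165.26, 165.26]. Speed limits (degrees/s): [136.94, 136.94, 180, 180, 180, 180].

INTERFACE

Orientations are given as a 3x3 rotation matrix whose columns are the frame's x, y, z axes.
In Python, from rig import observe, get_image, camera_params, close_job, grasp_offset gives the robot as it stands.
- The arm moves only by the shell command python3 -m handwheel 'ROWS' [OPENING] [FORCE]. ROWS is JSON, a list of rows, each a list of 2 entries, a list of its own where there are three numbers: the shift along the tool's x, y, z as a fraction of full scale, then the turn, a rotation vector about the tool's x, y, z as a fraction of full scale. In form: [[[dx, dy, dz], [ax, ay, az]], ...]. A call has 1 to 10 rows; each row is the pose to reach, as a shift and turn from the pose commanded when the call began, along the tool's axes at that moment, turning the shorter way round; what a row does not reach only later rows make up. Full scale, the value 1, is 0.5 m for a shift and pi rad for a turn. A row lasts 1/10 s, in which the tool goes at most 50 mm and 8.59 degrees, less where a joint would pass 70% of its speed; a pose out of reach is approached as far as the arm can. A call with a number of a shift or a turn outside -1 to 1 is refused whole. A call with a gripper value outside its range is refused whole. OPENING is the opening, from 0 (shut) to 1 (fully open), set as the call begins (- or left out, the last holds). The fingers move at their own pace and stop on an object; FORCE is the grip in N (left out, the last holds). Time passes only in rows, so rows that repeat a pose let the fingers close. It gives the time, the measured TCP pose, the force, the opening and the grip force at its end, in the units of the state.
- observe(): the state, without advancing time (a new reading comes with each control period).
- get_image(name): name is "scene" or "side" or "wrist"; returns (picture, depth): 384x512x3 uint8, red, green, blue; 384x512 float32, m along the optical axis (not along the pixel's ray), 0 where there is no reading.
- camera_params(name): a dict with "K" (3x3 intrinsics, pixels), "R" (3x3) and "t" (3): a world point X has camera coordinates R X + t. Camera axes: x right, y down, z forward; pixel columns grow to the right and rows downward; lengths in m; the calibration is good to about 2 mm. A picture is of the moment at which its call begins: read the wrist's pose just before it. camera_params takes no time and is no camera call; for the wrist camera it gives the pose at the moment of the call.
- close_job(): hands the job in; it is judged then, once.
The state is a dict: "time_s": time; "q": joint angles; "qvel": joint speeds; "joint_efforts": joint torques, N m; "position": TCP position; "tool_rot": TCP orientation; "ft_force": force on the tool from outside, world axes, zero at the start; "wrist_torque": the same for the moment, N m; "grip_width": finger opening in m; "gripper_force": force on a finger pad.
Only numpy, scipy, OpenCV 4.12 (cv2) and the standard library are available. Lean on these libraries where they do the work, as an engineer would, in place of code of your own. Each camera call takes 0.05 s, during which the arm holds its last target. There are 200 camera calls.

## Working session

There is one attempt and no reset: what is moved stays moved. The work goes in short steps, Python scripts to look and compute and a shell command to move; the robot and the scene stay as the last step left them, time stands still between calls to the robot, and variables do not carry over. Pictures are saved under pics/ and viewed, at most 10 in all, crops included, and the job is handed in when it is done.

```bash
ls; mkdir -p pics
cat > h.py <<'E'
import numpy as np, cv2
from rig import observe, get_image, camera_params, close_job, grasp_offset
def shot(n,f):
    p=camera_params(n); im,d=get_image(n); cv2.imwrite(f'pics/{f}.png',im[:,:,::-1]); np.savez(f'{f}.npz',im=im,d=d,**p)
def load(f):
    z=np.load(f'{f}.npz'); K,R,t,d=z['K'],z['R'],z['t'],z['d']
    v,u=np.mgrid[:d.shape[0],:d.shape[1]]
    c=np.stack([(u-K[0,2])/K[0,0]*d,(v-K[1,2])/K[1,1]*d,d],-1)
    return z['im'],d,(c-t)@R
E
python3 - <<'E'
from h import *
print(observe(),grasp_offset)
for n in ("scene","side","wrist"): shot(n,n+"0")
E
python3 -c "
import cv2,numpy as np
cv2.imwrite('pics/a.png',cv2.resize(cv2.imread('pics/scene0.png'),(800,600)))
cv2.imwrite('pics/b.png',cv2.resize(cv2.imread('pics/side0.png'),(800,600)))"
```

```text
pics
{'time_s': 0.0, 'q': array([ 5.15490674e+01,  2.18411350e+01,  7.43865901e+01, -2.46856660e-04,
        8.38574364e+01, -1.23362096e+01]), 'qvel': array([-0.04841451, -0.03469581, -0.06226921,  0.06906051, -0.07089786,
        0.013662  ]), 'joint_efforts': array([-8.54212467e-04, -4.48461592e+01, -2.31277013e+01, -1.84098913e-04,
        4.74333516e-03, -2.23909808e-05]), 'position': array([0.24187973, 0.4935717 , 0.20009964]), 'tool_rot': array([[-8.97914557e-01,  4.40168831e-01, -9.20922712e-04],
       [ 4.40169683e-01,  8.97913854e-01, -1.16668460e-03],
       [ 3.13371064e-04, -1.45294535e-03, -9.99998895e-01]]), 'ft_force': array([-0.19353829, -0.11036599, -0.12379538]), 'wrist_torque': array([ 0.02810319,  0.00010086, -0.03658452]), 'gripper_force': 0.0, 'grip_width': 0.08523936810050965} 0.0187
```

View pics/a.png

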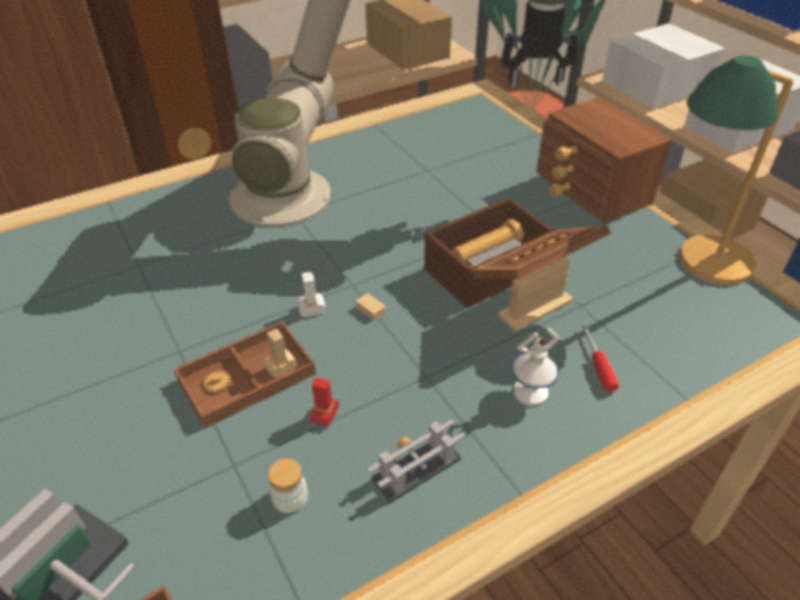

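View pics/b.png

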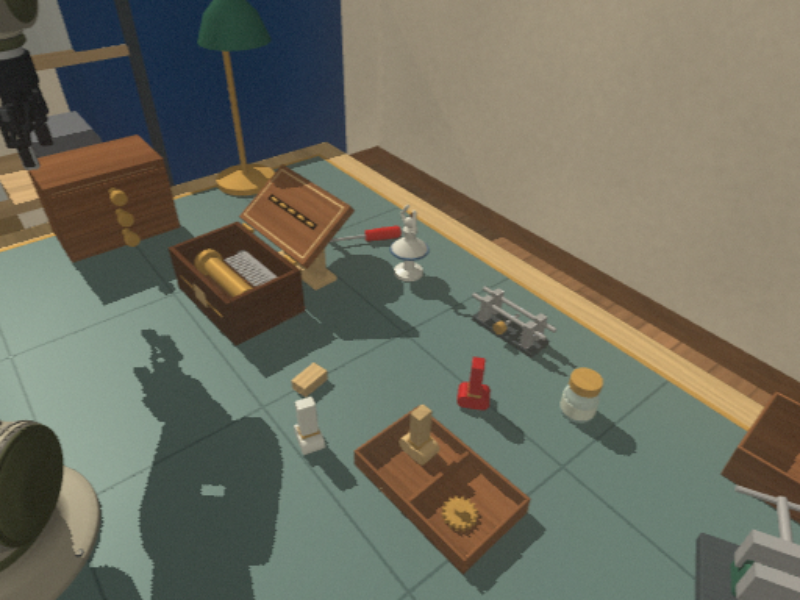

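The side view shows the burnisher in the tray's left bay at about (420,433), the pinion at (460,515), and the brass line on the lid from (268,196) to (315,227), all in 800-wide pixels. The red and white look-alikes stand outside the tray. I'll measure next.

```bash
cat > m.py <<'E'
from h import *
im,d,P=load("side0")
hsv=cv2.cvtColor(im,cv2.COLOR_RGB2HSV)
s=0.64
# lid plane
poly=np.array([[287,175],[345,208],[318,255],[252,212]])*s
m=np.zeros(d.shape,np.uint8); cv2.fillPoly(m,[poly.astype(int)],1)
Q=P[(m>0)&(d>0)]
for _ in range(4):
    c=Q.mean(0); n=np.linalg.svd(Q-c,full_matrices=False)[2][2]; n*=np.sign(n[2]); r=(Q-c)@n
    Q=Q[abs(r)<max(.002,2*r.std())]
print("lid c",c,"n",n,"tilt",np.degrees(np.arccos(n[2])),r.std(),len(Q))
yax=np.cross([0,0,1],n); yax/=np.linalg.norm(yax); xax=np.cross(yax,n)
print("y",yax,"x",xax, np.degrees(np.arctan2(-yax[0],yax[1])))
# full lid extent
l=(P-c)@np.stack([xax,yax,n],1)
mk=(abs(l[...,2])<.005)&(abs(l[...,0])<.12)&(abs(l[...,1])<.16)&(d>0)
L=l[mk]; print("ext",np.percentile(L,[.5,1,99,99.5],axis=0)[:,:2])
lo,hi=np.percentile(L,[.7,99.3],axis=0); print("centre by extent",c+xax*(lo+hi)[0]/2+yax*(lo+hi)[1]/2, hi-lo)
print("colours",im[int(215*s),int(330*s)],im[int(196*s),int(269*s)],im[int(227*s),int(314*s)])
br=(m>0)&(im[...,0]>150)&(hsv[...,1]>60)
v=im.max(2)
ins=(m>0)&(abs(l[...,0])<.03)
for th in (130,150,170):
    B=l[ins&(v>th)]; print(th,len(B),B.mean(0),B.min(0),B.max(0))
# burnisher
for name,(u0,u1,v0,v1) in dict(b=(395,445,400,470)).items():
    u0,u1,v0,v1=[int(k*s) for k in (u0,u1,v0,v1)]
    X=P[v0:v1,u0:u1].reshape(-1,3); 
    T=X[X[:,2]>.077]; print(name,"z max",X[:,2].max(),"top",np.median(T,0),T.mean(0),np.ptp(T,0),len(T))
    H=X[(X[:,2]>.036)&(X[:,2]<.08)]; print("rect handle",cv2.minAreaRect(np.float32(H[:,:2]*1000)))
    H=X[(X[:,2]>.0795)]; print("rect top",cv2.minAreaRect(np.float32(H[:,:2]*1000)))
    F=X[(X[:,2]>.024)&(X[:,2]<.034)]; print("foot",F.mean(0),cv2.minAreaRect(np.float32(F[:,:2]*1000)))
# tray rim
reg=np.zeros(d.shape,bool); reg[int(405*s):int(572*s),int(350*s):int(532*s)]=1
T=P[reg&(abs(P[...,2]-.03)<.0025)]; print("rim",len(T),cv2.minAreaRect(np.float32(T[:,:2]*1000)))
T=P[reg&(abs(P[...,2]-.005)<.002)]; print("floor z",np.median(T[:,2]))
E
python3 m.py
python3 - <<'E'
import cv2
a=cv2.imread('pics/side0.png')
l=cv2.resize(a[95:185,140:240],(500,450),interpolation=cv2.INTER_CUBIC)
r=cv2.resize(a[245:365,220:345],(300,288),interpolation=cv2.INTER_CUBIC)
r=cv2.copyMakeBorder(r,0,162,0,0,0)
cv2.imwrite('pics/c.png',cv2.hconcat([l,r]))
E
```

```text
lid c [0.5740422  0.24291622 0.13973102] n [-0.57267797 -0.03477575  0.81904248] tilt 35.010942920571985 0.0010675800384721253 1388
y [ 0.06061315 -0.99816133  0.        ] x [-0.81753654 -0.04964474 -0.57373288] -176.5249924860308
ext [[-0.05716685 -0.12220232]
 [-0.05631116 -0.12062024]
 [ 0.10588574  0.08677009]
 [ 0.11278799  0.08717486]]
centre by extent [0.55121392 0.25891917 0.12444886] [0.16691254 0.20877142 0.00808805]
colours [138  92  58] [108  73  49] [51 44 34]
130 705 [-4.10612121e-04  5.25320715e-03  5.24763622e-05] [-0.02988554 -0.09990548 -0.00382445] [0.02998176 0.08584563 0.00512672]
150 64 [0.0023001  0.043116   0.00051514] [-0.02895698 -0.07796859 -0.00377978] [0.02998176 0.0811439  0.00406153]
170 33 [0.00537681 0.03908055 0.00063457] [-0.02285149 -0.0775266  -0.00377978] [0.02842689 0.07952089 0.00354752]
b z max 0.6615395842412151 top [ 0.47683055 -0.20673396  0.08640964] [ 0.45996396 -0.22501387  0.11658569] [0.34602001 0.362801   0.5844167 ] 128
rect handle ((476.70318603515625, -209.28115844726562), (14.714694023132324, 27.776527404785156), 57.78511047363281)
rect top ((312.3348693847656, -371.9566955566406), (498.62890625, 25.962539672851562), 45.20208740234375)
foot [ 0.48475687 -0.19926945  0.02842284] ((492.27587890625, -191.34515380859375), (59.71546173095703, 66.59912109375), 5.199222087860107)
rim 800 ((465.64263916015625, -259.2270812988281), (121.4827880859375, 200.85174560546875), 3.3784122467041016)
floor z 0.004905713258806736
```

View pics/c.png

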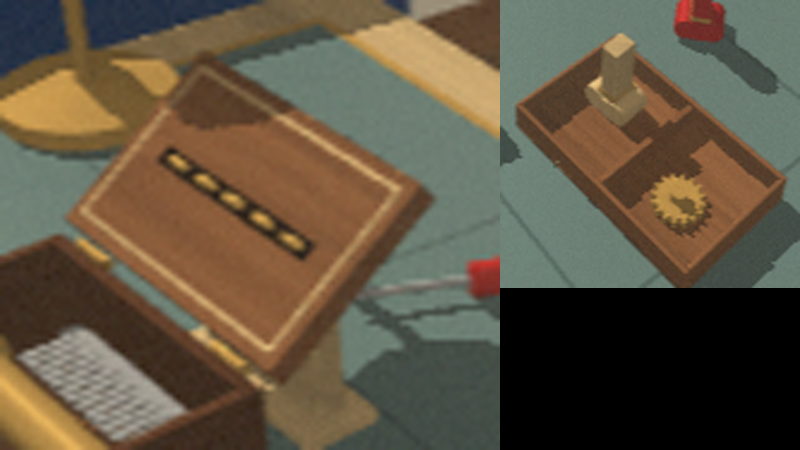

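The crop shows the groove running from about (163,150) to (312,245) with five brass lengths in it. The burnisher stands in the upper bay. I'll refine the groove position and get the wrist camera's mounting.

```bash
cat > m2.py <<'E'
from h import *
im,d,P=load("side0"); p=camera_params("side")
c=np.array([0.5740422,0.24291622,0.13973102]);n=np.array([-0.57267797,-0.03477575,0.81904248])
y=np.array([-0.0606,.99816,0]);x=np.cross(y,n)
v,u=np.mgrid[:384,:512]
g=cv2.cvtColor(im,cv2.COLOR_RGB2GRAY)
reg=(u>168)&(u<206)&(v>121)&(v<150)
poly=np.array([[163,140],[330,238],[312,268],[150,165]])/5+[140,95]
m=np.zeros(g.shape,np.uint8);cv2.fillPoly(m,[np.round(poly).astype(int)],1)
dark=(m>0)&(g<65)
print(dark.sum())
cam=-p['R'].T@p['t']
def onplane(u,v):
    r=p['R'].T@np.linalg.inv(p['K'])@np.array([u,v,1.]); return cam+r*(n@(c-cam))/(n@r)
G=np.array([onplane(a,b) for a,b in zip(u[dark],v[dark])]); l=(G-c)@np.stack([x,y,n],1)
r=cv2.minAreaRect(np.float32(l[:,:2]*1000)); print(r)
ctr=c+x*r[0][0]/1e3+y*r[0][1]/1e3; print("line centre",ctr)
Y=[onplane(*q) for q in np.array([[163,152],[312,247]])/5+[140,95]]; print(Y)
# burnisher top
X=P[250:305,250:288].reshape(-1,3);col=im[250:305,250:288].reshape(-1,3)
T=X[abs(X[:,2]-.082)<.004]; T=T[np.linalg.norm(T[:,:2]-[.477,-.207],axis=1)<.03]
print("top",T.mean(0),len(T),cv2.minAreaRect(np.float32(T[:,:2]*1000)))
o=observe(); w=camera_params("wrist"); R=o['tool_rot']; cw=-w['R'].T@w['t']
print("cam in tool",R.T@(cw-o['position']),"\n axes",R.T@w['R'].T, w['K'])
E
python3 m2.py
```

```text
74
((-6.156266689300537, 17.543834686279297), (142.31398010253906, 11.160744667053223), 89.97824096679688)
line centre [0.56794608 0.26012221 0.13619897]
[array([0.56369364, 0.33079313, 0.13622643]), array([0.57499443, 0.18712261, 0.13802788])]
top [ 0.47617138 -0.20667272  0.08311847] 49 ((478.3623962402344, -204.49514770507812), (22.87030029296875, 18.131624221801758), 2.255030870437622)
cam in tool [ 0.07061502 -0.00068371 -0.17262269] 
 axes [[ 1.37214924e-04 -9.60304456e-01 -2.78953997e-01]
 [ 9.99999983e-01  1.65758330e-04 -7.87353503e-05]
 [ 1.21848856e-04 -2.78953981e-01  9.60304463e-01]] [[267.5149242    0.         254.49598292]
 [  0.         267.5149242  194.94420593]
 [  0.           0.           1.        ]]
```

```bash
cat >> h.py <<'E'
from scipy.spatial.transform import Rotation as Ro
def down(yaw):  # tool y along world y rotated by yaw deg, z down
    a=np.radians(yaw); y=np.array([-np.sin(a),np.cos(a),0]); z=np.array([0,0,-1.]); return np.stack([np.cross(y,z),y,z],1)
def go(pos,R=None,o=None):
    o=o or observe(); R0=o['tool_rot']; R=R0 if R is None else R
    print("shift",np.round(R0.T@(np.array(pos)-o['position'])/.5,4),"turn",np.round(Ro.from_matrix(R0.T@R).as_rotvec()/np.pi,4))
E
python3 -c "
from h import *
go([.40,.2,.40],down(2.8))"
```

```text
shift [-0.5422 -0.3886 -0.3992] turn [-0.0003 -0.0002 -0.1606]
```

```bash
r='[[-0.542,-0.389,-0.4],[0,0,-0.16]]'; python3 -m handwheel '[[[-0.542,-0.389,-0.4],[0,0,-0.1606]],[[-0.542,-0.389,-0.4],[0,0,-0.1606]],[[-0.542,-0.389,-0.4],[0,0,-0.1606]],[[-0.542,-0.389,-0.4],[0,0,-0.1606]],[[-0.542,-0.389,-0.4],[0,0,-0.1606]],[[-0.542,-0.389,-0.4],[0,0,-0.1606]],[[-0.542,-0.389,-0.4],[0,0,-0.1606]],[[-0.542,-0.389,-0.4],[0,0,-0.1606]],[[-0.542,-0.389,-0.4],[0,0,-0.1606]],[[-0.542,-0.389,-0.4],[0,0,-0.1606]]]' 1
python3 - <<'E'
from h import *
shot("wrist","w1"); o=observe(); print(o['qvel'].round(1),o['time_s'])
go([.43,-.2,.30],down(2.8))
E
```

```text
time_s: 1.15
position: [0.4, 0.1995, 0.4004]
tool_rot: [[-0.999, -0.047, -0.0], [-0.047, 0.999, 0.0], [0.0, 0.0, -1.0]]
ft_force: [0.6, -0.2, -0.2]
grip_width: 0.0855
gripper_force: 0.0
[ 1.5  0.1  0.7 -0.1 -0.   0. ] 1.2
shift [-0.0224 -0.8023  0.2   ] turn [ 0.     -0.0004 -0.0001]
```

View pics/w1.png

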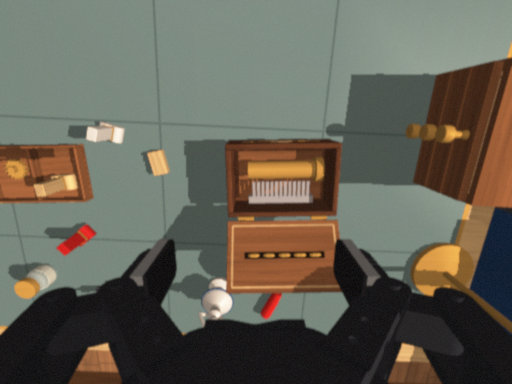

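The wrist view shows the lid with its line from (247,255) to (322,255) and the tray at left (0–90, 145–200). I'll measure the line here, then move over the tray.

```bash
python3 - <<'E'
from h import *
im,d,P=load("w1"); z=np.load("w1.npz"); K,R,t=z['K'],z['R'],z['t']
v,u=np.mgrid[:384,:512]
poly=np.array([[236,226],[332,226],[334,246],[334,262],[334,284],[234,284]]); m=np.zeros(d.shape,np.uint8); cv2.fillPoly(m,[poly],1)
Q=P[(m>0)&(d>0)]
for _ in range(5):
    c=Q.mean(0); n=np.linalg.svd(Q-c,full_matrices=False)[2][2]; n*=np.sign(n[2]); r=(Q-c)@n
    Q=Q[abs(r)<max(.0015,2*r.std())]
print(c,n,np.degrees(np.arccos(n[2])),r.std(),len(Q))
y=-np.cross([0,0,1],n); y/=np.linalg.norm(y); x=np.cross(y,n); A=np.stack([x,y,n],1)
cam=-R.T@t; rays=np.stack([(u-K[0,2])/K[0,0],(v-K[1,2])/K[1,1],np.ones(d.shape)],-1)@R
L=(cam+rays*((n@(c-cam))/(rays@n))[...,None]-c)@A
g=cv2.cvtColor(im,cv2.COLOR_RGB2GRAY)
reg=(m>0)&(v>246)&(v<263)&(u>240)&(u<330); 
for th in (50,60,70):
    k=reg&(g<th); r=cv2.minAreaRect(np.float32(L[k][:,:2]*1000)); print(th,k.sum(),r,c+A@[r[0][0]/1e3,r[0][1]/1e3,0])
print("yaw y",np.degrees(np.arctan2(-y[0],y[1])),y,n)
E
python3 -m handwheel '[[[-0.02,-0.8,0.1],[0,0,0]],[[-0.02,-0.8,0.1],[0,0,0]],[[-0.02,-0.8,0.1],[0,0,0]],[[-0.02,-0.8,0.1],[0,0,0]],[[-0.02,-0.8,0.1],[0,0,0]],[[-0.02,-0.8,0.2],[0,0,0]],[[-0.02,-0.8,0.2],[0,0,0]],[[-0.02,-0.8,0.2],[0,0,0]],[[-0.02,-0.8,0.2],[0,0,0]],[[-0.02,-0.8,0.2],[0,0,0]]]'
python3 -c "
from h import *
shot('wrist','w2')"
```

```text
[0.56719769 0.26038206 0.13520822] [-0.57180836 -0.0347988   0.81964885] 34.95034200049817 0.0007341861359207641 5154
50 100 ((-0.66770339012146, 0.28907012939453125), (142.53611755371094, 8.95193099975586), 89.30052185058594) [0.56663386 0.26063735 0.13482571]
60 151 ((-0.6612906455993652, 0.33263397216796875), (10.781109809875488, 142.5535125732422), 0.04897608980536461) [0.56663646 0.26068116 0.13482939]
70 229 ((-0.3587021827697754, -0.00966644287109375), (11.494477272033691, 145.51211547851562), 0.0655025839805603) [0.56690482 0.26035455 0.13500273]
yaw y 3.4825795279632104 [-0.06074506  0.99815331 -0.        ] [-0.57180836 -0.0347988   0.81964885]
time_s: 2.2
position: [0.4292, -0.1992, 0.2988]
tool_rot: [[-0.999, -0.048, -0.003], [-0.048, 0.999, 0.003], [0.003, 0.003, -1.0]]
ft_force: [1.0, -0.1, -0.1]
grip_width: 0.0854
gripper_force: 0.0
```

View pics/w2.png

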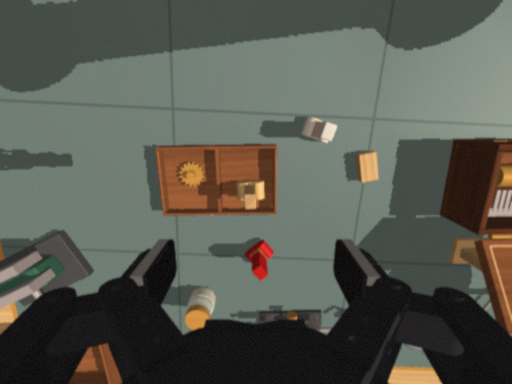

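The wrist view shows the burnisher in the left bay (image right), handle top near (250,200) and foot at (238–264, 181–196). I'll measure it in this image.

Run:
```python
from h import *
im,d,P=load("w2")
X=P[170:220,225:275].reshape(-1,3)
for lo,hi in ((.078,.086),(.0265,.0315)):
    T=X[(X[:,2]>lo)&(X[:,2]<hi)]; T=T[np.linalg.norm(T[:,:2]-[.477,-.207],axis=1)<.034]
    print(len(T),T.mean(0),cv2.minAreaRect(np.float32(T[:,:2]*1000)))
T=P[(abs(P[...,2]-.03)<.002)]; T=T[(abs(T[:,0]-.466)<.075)&(abs(T[:,1]+.26)<.115)]
print("rim",cv2.minAreaRect(np.float32(T[:,:2]*1000)))
hi=cv2.resize(im[140:225,150:290],(784,476),interpolation=cv2.INTER_CUBIC); cv2.imwrite('pics/w2c.png',hi[:,:,::-1])
```

```text
109 [ 0.47812414 -0.20459927  0.08476578] ((478.79998779296875, -204.5048828125), (24.176645278930664, 16.74344825744629), 2.729816198348999)
150 [ 0.47687817 -0.20303745  0.02796989] ((478.3336486816406, -204.09764099121094), (29.36026382446289, 38.1004524230957), 5.478128433227539)
rim ((464.44757080078125, -260.24713134765625), (119.66248321533203, 199.37808227539062), 3.5846669673919678)
```

View pics/w2c.png

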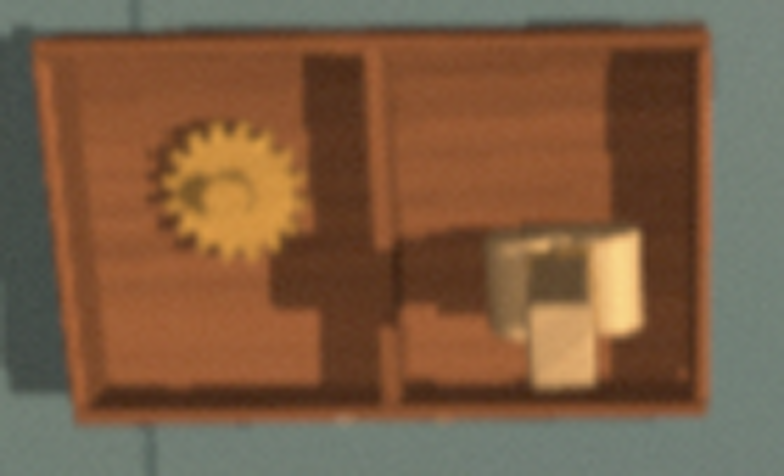

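The crop confirms the burnisher upright in its bay, foot along y, clear of the walls. Next is the approach.

```bash
python3 -c "
from h import *
go([.4785,-.2045,.15],down(3)); go([.4785,-.2045,.0443],down(3))"
```

```text
shift [-0.0979 -0.018   0.3   ] turn [ 0.0005 -0.0004 -0.001 ]
shift [-0.0981 -0.0184  0.5114] turn [ 0.0005 -0.0004 -0.001 ]
```

```bash
python3 -m handwheel '[[[-0.098,-0.018,0.1],[0,0,-0.001]],[[-0.098,-0.018,0.2],[0,0,-0.001]],[[-0.098,-0.018,0.28],[0,0,-0.001]],[[-0.098,-0.018,0.34],[0,0,-0.001]],[[-0.098,-0.018,0.4],[0,0,-0.001]],[[-0.098,-0.018,0.45],[0,0,-0.001]],[[-0.098,-0.018,0.49],[0,0,-0.001]],[[-0.098,-0.018,0.51],[0,0,-0.001]],[[-0.098,-0.018,0.51],[0,0,-0.001]],[[-0.098,-0.018,0.51],[0,0,-0.001]]]'
python3 -c "
from h import *
go([.4785,-.2045,.0443],down(3));shot('wrist','w3')"
```

```text
time_s: 3.25
position: [0.4795, -0.2053, 0.0469]
tool_rot: [[-0.999, -0.053, 0.002], [-0.053, 0.999, -0.001], [-0.001, -0.001, -1.0]]
ft_force: [-0.3, -0.5, 0.9]
grip_width: 0.0856
gripper_force: 0.0
shift [0.0018 0.0017 0.0052] turn [-0.0004  0.0005  0.0002]
```

View pics/w3.png

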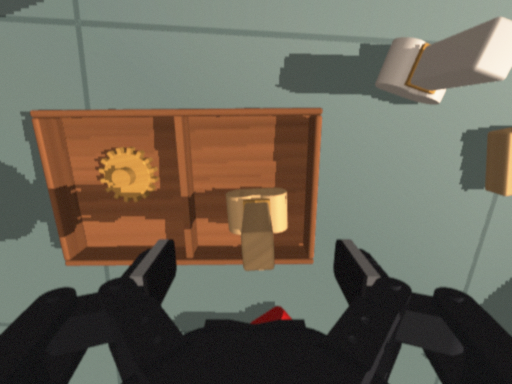

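The handle (241–275, to row 270) lies between the pads, with its middle at col 258 against 255 for the fingers. I'll close on it.

```bash
python3 -m handwheel '[[[0.0015,0.0015,0.003],[0,0,0]],[[0.0015,0.0015,0.003],[0,0,0]],[[0.0015,0.0015,0.003],[0,0,0]],[[0.0015,0.0015,0.003],[0,0,0]],[[0.0015,0.0015,0.003],[0,0,0]],[[0.0015,0.0015,0.003],[0,0,0]],[[0.0015,0.0015,0.003],[0,0,0]],[[0.0015,0.0015,0.003],[0,0,0]],[[0.0015,0.0015,0.003],[0,0,0]],[[0.0015,0.0015,0.003],[0,0,0]]]' 0 90
python3 -m handwheel '[[[0.0015,0.0015,0.003],[0,0,0]],[[0.0,0,0],[0,0,0]],[[0.0,0,0],[0,0,0]],[[0.0,0,0],[0,0,0]]]'
python3 - <<'E'
from h import *
o=observe(); print(o['position'],o['grip_width'],o['gripper_force'],o['ft_force'])
E
```

```text
time_s: 4.3
position: [0.4781, -0.205, 0.0447]
tool_rot: [[-0.999, -0.052, 0.001], [-0.052, 0.999, -0.0], [-0.001, -0.0, -1.0]]
ft_force: [-0.4, 1.2, 6.5]
grip_width: 0.0155
gripper_force: 88.3
time_s: 4.7
position: [0.4782, -0.2052, 0.0447]
tool_rot: [[-0.999, -0.052, 0.001], [-0.052, 0.999, -0.001], [-0.001, -0.001, -1.0]]
ft_force: [-0.6, 0.1, 6.8]
grip_width: 0.0154
gripper_force: 88.6
[ 0.47817453 -0.20523775  0.04466331] 0.015379789938101716 88.55578540591523 [-0.63613893  0.14131797  6.84021299]
```

```bash
cat >> h.py <<'E'
C=np.array([.567,.2604,.1352]); a=np.radians(3.48); b=np.radians(35)
N=np.array([-np.sin(b)*np.cos(a),-np.sin(b)*np.sin(a),np.cos(b)]); Y=np.array([-np.sin(a),np.cos(a),0]); X=np.cross(Y,N)
RL=np.stack([-X,Y,-N],1); OFF=.0397
def lidpose(y,h,x=0): return C+X*x+Y*y+N*(h+OFF)
def local(o=None):
    o=o or observe(); s=o['position']+OFF*o['tool_rot'][:,2]-C; F=o['ft_force']
    print("t",o['time_s'],"sole local mm",np.round([s@X*1e3,s@Y*1e3,s@N*1e3],2),"F local",np.round([F@X,F@Y,F@N],2),"rot err deg",np.degrees(Ro.from_matrix(o['tool_rot'].T@RL).as_rotvec()).round(2),"grip",o['gripper_force'])
E
python3 -m handwheel '[[[0,0,-0.05],[0,0,0]],[[0,0,-0.12],[0,0,0]],[[0,0,-0.22],[0,0,0]],[[0,0,-0.32],[0,0,0]],[[0,0,-0.42],[0,0,0]],[[0,0,-0.46],[0,0,0]],[[0,0,-0.46],[0,0,0]],[[0,0,-0.46],[0,0,0]]]'
python3 - <<'E'
from h import *
o=observe(); print(o['ft_force'],o['gripper_force'])
go([.45,.05,.30],RL,o); print(np.linalg.det(RL),lidpose(.084,.04))
E
```

```text
time_s: 5.5
position: [0.4775, -0.2048, 0.2727]
tool_rot: [[-0.999, -0.052, -0.002], [-0.052, 0.999, 0.001], [0.002, 0.001, -1.0]]
ft_force: [-0.5, -0.4, -2.1]
grip_width: 0.0155
gripper_force: 87.9
[-0.4659282  -0.35656316 -2.08669624] 87.88535194820724
shift [ 0.0286  0.5119 -0.0538] turn [-0.0004 -0.195  -0.0029]
0.9999999999999998 [0.51627144 0.34147026 0.20048642]
```

```bash
python3 -m handwheel '[[[0.028,0.51,-0.054],[0,-0.195,-0.003]],[[0.028,0.51,-0.054],[0,-0.195,-0.003]],[[0.028,0.51,-0.054],[0,-0.195,-0.003]],[[0.028,0.51,-0.054],[0,-0.195,-0.003]],[[0.028,0.51,-0.054],[0,-0.195,-0.003]],[[0.028,0.51,-0.054],[0,-0.195,-0.003]],[[0.028,0.51,-0.054],[0,-0.195,-0.003]],[[0.028,0.51,-0.054],[0,-0.195,-0.003]],[[0.028,0.51,-0.054],[0,-0.195,-0.003]],[[0.028,0.51,-0.054],[0,-0.195,-0.003]]]'
python3 - <<'E'
from h import *
local(); go(lidpose(.084,.06),RL)
E
```

```text
time_s: 6.5
position: [0.4511, 0.0475, 0.3006]
tool_rot: [[-0.817, -0.058, 0.573], [-0.049, 0.998, 0.031], [-0.574, -0.002, -0.819]]
ft_force: [1.1, 0.1, -1.6]
grip_width: 0.0155
gripper_force: 88.1
t 6.5 sole local mm [ -10.45 -205.63  169.58] F local [-0.01  0.04 -1.96] rot err deg [-0.2   0.02 -0.04] grip 88.10322319390252
shift [-0.0204  0.5798  0.2171] turn [-0.0011  0.0001 -0.0002]
```

```bash
python3 -m handwheel '[[[-0.02,0.1,0],[-0.001,0,0]],[[-0.02,0.2,0],[-0.001,0,0]],[[-0.02,0.3,0],[-0.001,0,0]],[[-0.02,0.4,0.05],[-0.001,0,0]],[[-0.02,0.5,0.1],[-0.001,0,0]],[[-0.02,0.57,0.18],[-0.001,0,0]],[[-0.02,0.58,0.217],[-0.001,0,0]],[[-0.02,0.58,0.217],[-0.001,0,0]],[[-0.02,0.58,0.217],[-0.001,0,0]],[[-0.02,0.58,0.217],[-0.001,0,0]]]'
python3 - <<'E'
from h import *
local(); go(lidpose(.084,.01),RL); shot('wrist','w4'); shot('side','s4')
import cv2
a=cv2.imread('pics/side0.png'); a=cv2.imread('pics/s4.png'); b=cv2.imread('pics/w4.png')
cv2.imwrite('pics/d.png',cv2.hconcat([cv2.resize(a[80:210,100:270],(400,306)),cv2.resize(b,(400,306))]))
E
```

```text
time_s: 7.5
position: [0.504, 0.3415, 0.2184]
tool_rot: [[-0.816, -0.061, 0.575], [-0.05, 0.998, 0.035], [-0.576, 0.0, -0.817]]
ft_force: [-0.1, -0.7, -1.2]
grip_width: 0.0154
gripper_force: 88.2
t 7.5 sole local mm [ 0.36 84.81 61.72] F local [-0.8  -0.65 -0.94] rot err deg [0.03 0.17 0.  ] grip 88.22946887696162
shift [ 0.0008 -0.0016  0.1034] turn [0.0002 0.0009 0.    ]
```

View pics/d.png

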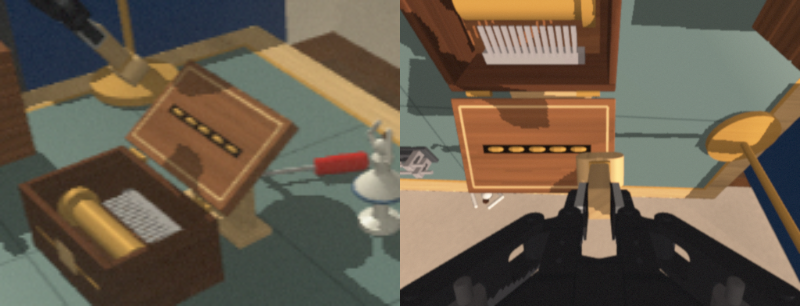

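The side view shows the burnisher over the lid's left edge. In the wrist view it sits squarely over the left end of the line. I'll approach, then feel for contact.

```bash
python3 -m handwheel '[[[0,-0.001,0.04],[0,0.001,0]],[[0,-0.001,0.08],[0,0.001,0]],[[0,-0.001,0.1],[0,0.001,0]],[[0,-0.001,0.108],[0,0.001,0]],[[0,-0.001,0.11],[0,0.001,0]],[[0,-0.001,0.11],[0,0.001,0]],[[0,-0.001,0.11],[0,0.001,0]]]'; python3 -c "
from h import *
local()"
python3 -m handwheel '[[[0,0,0.003],[0,0,0]],[[0,0,0.006],[0,0,0]],[[0,0,0.008],[0,0,0]],[[0,0,0.008],[0,0,0]],[[0,0,0.008],[0,0,0]]]'; python3 -c "
from h import *
local()"
```

```text
time_s: 8.3
position: [0.535, 0.344, 0.1732]
tool_rot: [[-0.818, -0.063, 0.572], [-0.051, 0.998, 0.036], [-0.573, 0.0, -0.819]]
ft_force: [-0.0, 0.5, -0.6]
grip_width: 0.0155
gripper_force: 88.2
t 8.3 sole local mm [-0.2  85.48  6.84] F local [-0.3   0.45 -0.47] rot err deg [ 0.08 -0.02  0.09] grip 88.21086593088694
time_s: 8.8
position: [0.5374, 0.344, 0.169]
tool_rot: [[-0.818, -0.062, 0.571], [-0.051, 0.998, 0.036], [-0.572, -0.0, -0.82]]
ft_force: [0.7, -0.2, -1.6]
grip_width: 0.0152
gripper_force: 88.2
t 8.8 sole local mm [-0.68 85.29  2.06] F local [-0.3  -0.26 -1.69] rot err deg [ 0.04 -0.09  0.09] grip 88.20996798458509
```

```bash
L='from h import *
local()'
python3 -m handwheel '[[[0,0,0.004],[0,0,0]],[[0,0,0.004],[0,0,0]],[[0,0,0.004],[0,0,0]],[[0,0,0.004],[0,0,0]]]' >/dev/null; python3 -c "$L"
python3 -m handwheel '[[[0,0,0.002],[0,0,0]],[[0,0,0.002],[0,0,0]],[[0,0,0.002],[0,0,0]],[[0,0,0.002],[0,0,0]]]' >/dev/null; python3 -c "$L"
python3 -m handwheel '[[[0,0,0.002],[0,0,0]],[[0,0,0.002],[0,0,0]],[[0,0,0.002],[0,0,0]],[[0,0,0.002],[0,0,0]]]' >/dev/null; python3 -c "$L"
```

```text
t 9.2 sole local mm [-0.66 85.3   0.1 ] F local [-0.84 -0.07 -1.2 ] rot err deg [ 0.05 -0.08  0.09] grip 88.28035358455963
t 9.6 sole local mm [-0.63 85.34 -0.77] F local [-1.61  0.45  1.23] rot err deg [ 0.05 -0.08  0.09] grip 88.54275548423175
t 10.0 sole local mm [-0.56 85.39 -1.76] F local [-1.37  0.29  3.89] rot err deg [ 0.06 -0.07  0.09] grip 88.8981921976665
```

```bash
L='from h import *
local()'
python3 -m handwheel '[[[0,0,0.002],[0,0,0]],[[0,0,0.004],[0,0,0]],[[0,0,0.004],[0,0,0]],[[0,0,0.004],[0,0,0]],[[0,0,0.004],[0,0,0]]]' >/dev/null; python3 -c "$L"
```

```text
t 10.5 sole local mm [-0.51 85.49 -3.43] F local [-1.86  0.49  9.44] rot err deg [ 0.07 -0.05  0.09] grip 89.5269675354939
```

```bash
L='from h import *
local()'
python3 -m handwheel '[[[0,-0.004,0],[0,0,0]],[[0,-0.01,0],[0,0,0]],[[0,-0.016,0],[0,0,0]],[[0,-0.022,0],[0,0,0]],[[0,-0.028,0],[0,0,0]]]' >/dev/null; python3 -c "$L"
python3 -m handwheel '[[[0,-0.006,0],[0,0,0]],[[0,-0.012,0],[0,0,0]],[[0,-0.018,0],[0,0,0]],[[0,-0.024,0],[0,0,0]],[[0,-0.03,0],[0,0,0]]]' >/dev/null; python3 -c "$L"
```

```text
t 11.0 sole local mm [ 0.89 73.21 -3.02] F local [-0.52  5.95  9.41] rot err deg [0.28 0.14 0.06] grip 89.62757023517042
t 11.5 sole local mm [ 0.95 57.9  -3.09] F local [-1.12  6.25  8.56] rot err deg [0.25 0.13 0.06] grip 89.58012190531008
```

```bash
L='from h import *
local()'
python3 -m handwheel '[[[0,-0.006,0.0005],[0,0,0]],[[0,-0.012,0.0005],[0,0,0]],[[0,-0.018,0.0005],[0,0,0]],[[0,-0.024,0.0005],[0,0,0]],[[0,-0.03,0.0005],[0,0,0]],[[0,-0.036,0.0005],[0,0,0]]]' >/dev/null; python3 -c "$L"
python3 -m handwheel '[[[0,-0.006,0],[0,0,0]],[[0,-0.012,0],[0,0,0]],[[0,-0.018,0],[0,0,0]],[[0,-0.024,0],[0,0,0]],[[0,-0.03,0],[0,0,0]],[[0,-0.036,0],[0,0,0]]]' >/dev/null; python3 -c "$L"
```

```text
t 12.1 sole local mm [ 1.08 39.97 -3.29] F local [-1.48  7.17  9.39] rot err deg [0.25 0.15 0.06] grip 89.73715258645825
t 12.7 sole local mm [ 1.15 22.07 -3.3 ] F local [-0.74  8.04 10.46] rot err deg [0.26 0.16 0.06] grip 89.78391744545661
```

```bash
L='from h import *
local()'
python3 -m handwheel '[[[0,-0.006,0],[0,0,0]],[[0,-0.012,0],[0,0,0]],[[0,-0.018,0],[0,0,0]],[[0,-0.024,0],[0,0,0]],[[0,-0.03,0],[0,0,0]],[[0,-0.036,0],[0,0,0]]]' >/dev/null; python3 -c "$L"
python3 -m handwheel '[[[0,-0.006,0],[0,0,0]],[[0,-0.012,0],[0,0,0]],[[0,-0.018,0],[0,0,0]],[[0,-0.024,0],[0,0,0]],[[0,-0.03,0],[0,0,0]],[[0,-0.036,0],[0,0,0]]]' >/dev/null; python3 -c "$L"
```

```text
t 13.3 sole local mm [ 1.02  3.66 -3.41] F local [-0.71  6.99 10.09] rot err deg [0.21 0.13 0.06] grip 89.72955234814435
t 13.9 sole local mm [  0.99 -14.35  -3.43] F local [-1.3   7.02  9.67] rot err deg [0.2  0.13 0.07] grip 89.77321537211537
```

```bash
L='from h import *
local()'
python3 -m handwheel '[[[0,-0.006,0],[0,0,0]],[[0,-0.012,0],[0,0,0]],[[0,-0.018,0],[0,0,0]],[[0,-0.024,0],[0,0,0]],[[0,-0.03,0],[0,0,0]],[[0,-0.036,0],[0,0,0]]]' >/dev/null; python3 -c "$L"
python3 -m handwheel '[[[0,-0.006,0],[0,0,0]],[[0,-0.012,0],[0,0,0]],[[0,-0.018,0],[0,0,0]],[[0,-0.024,0],[0,0,0]],[[0,-0.03,0],[0,0,0]],[[0,-0.036,0],[0,0,0]]]' >/dev/null; python3 -c "$L"
```

```text
t 14.5 sole local mm [  0.9  -32.47  -3.49] F local [-0.65  9.44  9.85] rot err deg [0.18 0.12 0.07] grip 89.85919892555103
t 15.1 sole local mm [  0.82 -50.69  -3.54] F local [-0.63  7.08 10.78] rot err deg [0.16 0.1  0.07] grip 89.79836640064605
```

```bash
L='from h import *
local()'
python3 -m handwheel '[[[0,-0.006,0],[0,0,0]],[[0,-0.012,0],[0,0,0]],[[0,-0.018,0],[0,0,0]],[[0,-0.024,0],[0,0,0]],[[0,-0.03,0],[0,0,0]],[[0,-0.036,0],[0,0,0]]]' >/dev/null; python3 -c "$L"
python3 -m handwheel '[[[0,-0.006,0],[0,0,0]],[[0,-0.012,0],[0,0,0]],[[0,-0.018,0],[0,0,0]],[[0,-0.024,0],[0,0,0]],[[0,-0.03,0],[0,0,0]],[[0,-0.033,0],[0,0,0]],[[0,-0.033,0],[0,0,0]]]' >/dev/null; python3 -c "$L"
```

```text
t 15.7 sole local mm [  0.73 -68.7   -3.6 ] F local [-0.41  8.21 10.01] rot err deg [0.15 0.08 0.07] grip 89.80183754232712
t 16.4 sole local mm [  0.6  -85.45  -3.64] F local [-1.51  6.98  9.66] rot err deg [0.12 0.06 0.07] grip 89.80111729586497
```

Swept the full line at about 10 N throughout. Next I lift square off the face and check the line.

```bash
python3 -m handwheel '[[[0,0,-0.01],[0,0,0]],[[0,0,-0.04],[0,0,0]],[[0,0,-0.1],[0,0,0]],[[0,0,-0.18],[0,0,0]],[[0,0,-0.26],[0,0,0]],[[0,0,-0.3],[0,0,0]],[[0,0,-0.3],[0,0,0]],[[0,0,-0.3],[0,0,0]]]'
python3 - <<'E'
from h import *
local(); shot('wrist','w5'); shot('side','s5'); go([.46,-.1,.30],down(3))
a=cv2.imread('pics/side0.png')[115:155,160:215]; c=cv2.imread('pics/s5.png')[115:155,160:215]; b=cv2.imread('pics/w5.png')
f=lambda i:cv2.resize(i,(400,290),interpolation=cv2.INTER_CUBIC)
cv2.imwrite('pics/e.png',cv2.vconcat([cv2.hconcat([f(a),f(c)]),cv2.hconcat([f(b),f(c)*0])]))
E
```

```text
time_s: 17.2
position: [0.4661, 0.1675, 0.2862]
tool_rot: [[-0.819, -0.062, 0.571], [-0.051, 0.998, 0.035], [-0.572, -0.0, -0.82]]
ft_force: [-0.3, -0.5, -1.5]
grip_width: 0.0149
gripper_force: 88.3
t 17.2 sole local mm [ -0.6  -86.54 144.95] F local [-1.11 -0.52 -1.08] rot err deg [ 0.03 -0.13  0.08] grip 88.25235816068016
shift [ 0.0208 -0.5333 -0.05  ] turn [0.0008 0.1931 0.0031]
```

View pics/e.png

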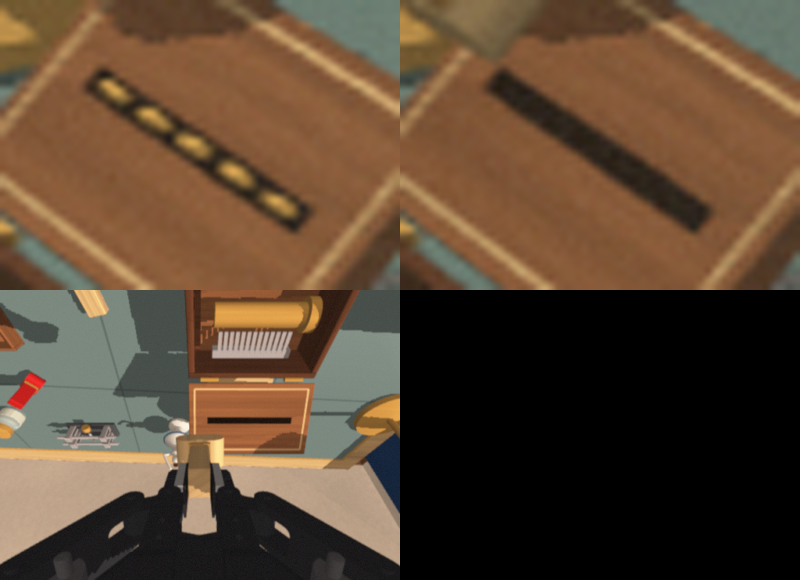

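Before, the crop showed five raised brass lengths. Now the groove is evenly dark along its whole length, so all five are down. I'll take the burnisher back to the tray.

```bash
python3 -m handwheel '[[[0.02,-0.53,-0.05],[0.001,0.193,0.003]],[[0.02,-0.53,-0.05],[0.001,0.193,0.003]],[[0.02,-0.53,-0.05],[0.001,0.193,0.003]],[[0.02,-0.53,-0.05],[0.001,0.193,0.003]],[[0.02,-0.53,-0.05],[0.001,0.193,0.003]],[[0.02,-0.53,-0.05],[0.001,0.193,0.003]],[[0.02,-0.53,-0.05],[0.001,0.193,0.003]],[[0.02,-0.53,-0.05],[0.001,0.193,0.003]],[[0.02,-0.53,-0.05],[0.001,0.193,0.003]],[[0.02,-0.53,-0.05],[0.001,0.193,0.003]]]'
python3 - <<'E'
from h import *
go([.4775,-.2045,.13],down(3)); go([.4775,-.2045,.06],down(3))
E
```

```text
time_s: 18.3
position: [0.4601, -0.0971, 0.3018]
tool_rot: [[-0.999, -0.054, 0.003], [-0.054, 0.999, -0.0], [-0.003, -0.0, -1.0]]
ft_force: [-0.5, -0.8, -0.4]
grip_width: 0.0152
gripper_force: 88.3
shift [-0.0219 -0.2163  0.3437] turn [-0.0001  0.001   0.0007]
shift [-0.0215 -0.2163  0.4837] turn [-0.0001  0.001   0.0007]
```

```bash
python3 -m handwheel '[[[-0.022,-0.1,0],[0,0.001,0.001]],[[-0.022,-0.19,0],[0,0.001,0.001]],[[-0.022,-0.216,0.08],[0,0.001,0.001]],[[-0.022,-0.216,0.17],[0,0.001,0.001]],[[-0.022,-0.216,0.26],[0,0.001,0.001]],[[-0.022,-0.216,0.34],[0,0.001,0.001]],[[-0.022,-0.216,0.4],[0,0.001,0.001]],[[-0.022,-0.216,0.45],[0,0.001,0.001]],[[-0.022,-0.216,0.48],[0,0.001,0.001]],[[-0.022,-0.216,0.48],[0,0.001,0.001]]]'
python3 - <<'E'
from h import *
go([.4778,-.205,.0455],down(3));
E
```

```text
time_s: 19.3
position: [0.4769, -0.2041, 0.0604]
tool_rot: [[-0.999, -0.051, -0.003], [-0.051, 0.999, 0.002], [0.003, 0.002, -1.0]]
ft_force: [-0.3, 0.4, -1.4]
grip_width: 0.0155
gripper_force: 88.4
shift [-0.0018 -0.002   0.0297] turn [ 0.0006 -0.0009 -0.0005]
```

```bash
python3 -m handwheel '[[[0,-0.001,0.01],[0.0005,-0.0005,0]],[[0,-0.001,0.02],[0.0005,-0.0005,0]],[[0,-0.001,0.027],[0.0005,-0.0005,0]],[[0,-0.001,0.03],[0.0005,-0.0005,0]],[[0,-0.001,0.03],[0.0005,-0.0005,0]],[[0,-0.001,0.03],[0.0005,-0.0005,0]]]'
```

```text
time_s: 19.9
position: [0.4777, -0.206, 0.0471]
tool_rot: [[-0.999, -0.05, 0.002], [-0.05, 0.999, -0.002], [-0.002, -0.002, -1.0]]
ft_force: [0.3, -0.2, -1.0]
grip_width: 0.0154
gripper_force: 88.4
```

```bash
python3 -m handwheel '[[[0,0,0.002],[0,0,0]],[[0,0,0.004],[0,0,0]],[[0,0,0.004],[0,0,0]],[[0,0,0.004],[0,0,0]]]' |grep -E "pos|ft"
python3 -m handwheel '[[[0,0,0.001],[0,0,0]],[[0,0,0.001],[0,0,0]],[[0,0,0.001],[0,0,0]]]'|grep -E "pos|ft"
```

```text
position: [0.4776, -0.206, 0.0449]
ft_force: [-0.4, -0.4, -1.1]
position: [0.4777, -0.206, 0.0447]
ft_force: [-1.3, -0.1, 2.9]
```

Seated on the tray floor. I'll release and lift.

```bash
python3 -m handwheel '[[[0,0,0],[0,0,0]],[[0,0,0],[0,0,0]],[[0,0,0],[0,0,0]],[[0,0,0],[0,0,0]],[[0,0,0],[0,0,0]],[[0,0,0],[0,0,0]],[[0,0,0],[0,0,0]],[[0,0,0],[0,0,0]]]' 0.8 20
python3 -m handwheel '[[[0,0,-0.03],[0,0,0]],[[0,0,-0.08],[0,0,0]],[[0,0,-0.15],[0,0,0]],[[0,0,-0.23],[0,0,0]],[[0,0,-0.32],[0,0,0]],[[0,0,-0.4],[0,0,0]],[[0,0,-0.45],[0,0,0]],[[0,0,-0.45],[0,0,0]],[[0,0,-0.45],[0,0,0]]]'
python3 - <<'E'
from h import *
shot('side','s6'); a=cv2.imread('pics/s6.png'); cv2.imwrite('pics/f.png',cv2.resize(a,(800,600)))
E
```

```text
time_s: 21.4
position: [0.4776, -0.206, 0.0444]
tool_rot: [[-0.999, -0.05, 0.002], [-0.05, 0.999, -0.002], [-0.002, -0.002, -1.0]]
ft_force: [-0.4, 0.8, -0.1]
grip_width: 0.0681
gripper_force: 0.0
time_s: 22.3
position: [0.477, -0.2054, 0.2691]
tool_rot: [[-0.999, -0.05, 0.002], [-0.05, 0.999, -0.002], [-0.001, -0.002, -1.0]]
ft_force: [0.2, -0.3, -0.5]
grip_width: 0.0684
gripper_force: 0.0
```

View pics/f.png

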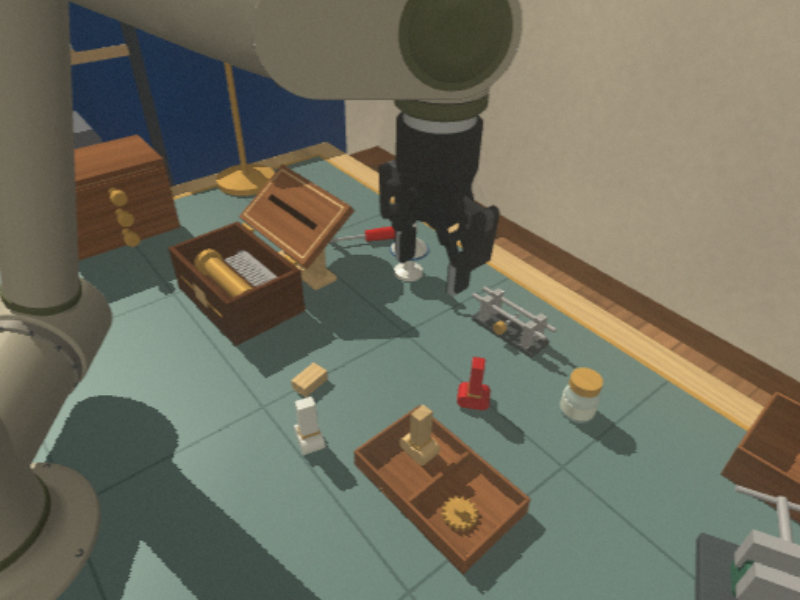

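The burnisher stands upright in its bay at (420,433), the line is down, and everything else is where it was. Handing in.

```bash
python3 -c "
from rig import close_job
print(close_job())"
```

```text
the job is handed in; nothing more can be done
None
```

I swept the burnisher left to right along the whole brass line at about 10 N; the camera shows all five lengths down and the burnisher standing back in its tray bay, with nothing else visibly disturbed, and I handed the job in at about 22 s.

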